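# Take the dead bulb out of the desk uplighter

## Task

The bulb in the desk lamp has blown. Switch the lamp off first by pushing the round switch on its base fully down, then take the bulb out of its bayonet holder (push it in against the spring, turn it anticlockwise to the stop, lift it out) without forcing it. Stand it upright, cap down, in one of the two empty compartments of the used-bulb carton, setting it down rather than dropping it, and leave the other things on the desk where they are.

Things in the scene. Friction and masses are not known exactly. Their poses are not given: they have to be found in the camera images.
- lamp: Desk uplighter, fixed: dark slab base 110 x 240 x 20 mm (its x, y, z), origin at the centre of the underside, z up. A stem at (x 20, y 55) mm carries the head, a black bayonet holder in a grey dish shade, leaning 32 degrees from vertical to the lamp's -x (robot's) side. The push switch is at (x 0, y -85) mm.
- shade_rim (a point): Centre of the round rim of the lamp's dish shade, 120 mm across, on the head's axis, 30 mm outside the holder's mouth; z axis out along the head's axis. The rim's highest point is 156 mm above the desk. The bulb passes through its middle and sticks out 79 mm beyond it; the whole bulb is clear of the rim after 50 mm of lift.
- holder_mouth (a point): Centre of the bulb holder's mouth; z is the head's axis, out of the mouth, 32 degrees from vertical. A spring contact (4 N at rest, 6.5 N fully in) holds the bulb's two pins up in notches. Push the bulb in at least 3.5 mm (stop at 5), turn it 65 degrees anticlockwise looking in (positive about z) to the stop, slots with 6 degrees of play either way, then draw it out: free after 25 mm.
- bulb: The dead bulb, in the lamp's holder: tube-shaped LED bulb, plastic body, 125 mm long, about 70 g. Origin at the centre of the cap's flat underside (16 mm inside the mouth at the start), z along its axis to the domed white end. Metal cap 28 mm thick from 0 to 23 mm, with two 5 mm pins at 8 mm, 40 mm across, along its x; collar and white body 38 mm thick, straight from 34 to 108 mm.
- bulb_grip (a point): Point on the bulb's axis in the middle of its white body, 88 mm from the cap's underside; axes as the bulb's. A good height to grip round the 38 mm body with the tool along the bulb's axis: 42 mm outside the shade's rim, 37 mm below the bulb's domed tip.
- switch (a joint): Travel of the lamp's push switch in m: 0 up, 0.008 fully down (a solid stop). Spring return, 2 N at the top and 6 N fully down.
- switch_top (a point): Centre of the top face of the switch's round black button (30 mm in diameter, its top 42 mm above the desk when up); it moves straight down when pressed.
- carton: Open cardboard carton for used bulbs, fixed, 70 x 202 x 65 mm (x, y, z), origin at the centre of its underside. Three compartments in a row along y, each 62 x 62 mm, 61 mm deep, walls and floor 4 mm. The one at +y holds an old bulb; the other two are empty. Folded flaps slope down outside the rim, 26 mm out along x and 13 mm along y.
- cell_end (a point): Centre of the floor of the empty compartment at the carton's -y end, 66 mm from the middle one; axes as the carton's.
- cell_mid (a point): Centre of the floor of the carton's middle compartment, empty; axes as the carton's.
- spent_bulb: An old bulb of the same kind, 125 mm tall, standing loose, cap down, in the carton's +y compartment. Origin at its cap's underside. Not to be disturbed.
- mug: White mug, 82 mm across, 93 mm high, standing on the desk near the robot. Bystander; origin at its underside.
- staple_box: Small carton of staples, 42 x 88 x 27 mm, lying on the desk near the robot. Bystander.
- marker: Whiteboard marker, 16 mm thick, 138 mm long, lying between lamp and carton. Bystander.
- glue_stick: Glue stick standing on the desk behind the lamp and the carton, 28 mm in diameter, 94 mm high. Bystander.

How it is judged (in metres and radians):
On the way, in this order (a step that is already met when the one before it is completed fails the run):
1. the lamp's switch is pushed down to its stop (at least 7 of 8 mm) while the bulb is still in the holder (value of joint switch above 0.007 m and distance between bulb and holder_mouth below 0.024 m), for 0.05 s.
2. the bulb is turned out of its holder and lifted clear of it (cap at least 30 mm outside the mouth) (z of bulb in the frame of holder_mouth above 0.03 m), for 0.1 s.
At the end, for the whole second after the job is handed in: The bulb stands cap down at rest in one of the carton's two empty compartments (cap within 30 mm of the compartment's centre and 15 mm of its floor; it may lean on a wall, up to 43 degrees), and the switch has sprung back up (((horizontal distance between bulb and cell_end below 0.03 m and z of bulb in the frame of cell_end below 0.015 m) or (horizontal distance between bulb and cell_mid below 0.03 m and z of bulb in the frame of cell_mid below 0.015 m)) and angle between bulb's own z axis and vertical below 0.75 rad and linear speed of bulb below 0.02 m/s and value of joint switch below 0.002 m); the robot touches nothing.
It fails at once if the bulb is dropped: it falls free of the fingers faster than 0.8 m/s (a fall of more than about 30 mm) (contact force between the fingers and bulb below 0.05 N and linear speed of bulb above 0.8 m/s).
It fails at once if the bulb is forced in its holder (more than 100 N between bulb and lamp) (contact force between bulb and lamp above 100 N).
It fails at once if the old bulb in the carton is lifted or knocked aside by more than 30 mm (distance of spent_bulb from where it was at the start of the episode above 0.03 m).
It fails at once if a bystander (mug, staple carton, marker, glue stick) is shifted by more than 30 mm (distance of any of mug, staple_box, marker, glue_stick from where it was at the start of the episode above 0.03 m).
It also fails if it takes over 64 s, if anything falls off the work surface, if the arm or the gripper's body presses on something with over 40 N, if the wrist force passes 120 N, or if a joint passes its speed limit or range.

## Robot

A 6-joint arm with a two-finger parallel gripper is mounted at the origin on the work surface; the furniture and walls round the work are solid. World frame = base frame: x ahead of the robot, y to its left, z up, the work surface at z = 0. Lengths are in m, angles in degrees, forces in N, time in s.
With the tool pointing down it reaches from about 0.325 to 0.9 m from the base axis. Payload 3.5 kg.
Tool frame: the origin (TCP) lies midway between the tips of the shut fingers; the grasp point (between the pads) lies 19 mm behind it (manip.tcp_to_grasp is the z of the grasp point in the tool frame, in m); z points along the fingers, y is the line along which they close (so a half turn about z gives the same grasp; the last joint's range is limited). The gripper opens to 85 mm and grips with 20 to 120 N. Pads are 22 mm wide; open, the fingers measure 114 mm over their backs; the gripper's body (76 mm by 85 mm) begins 54 mm behind the grasp point. The pads swing forward as they close: fully open they stand 13 mm farther back than shut.
Start: joints at [-74.565, 15.837, -1.513, 72.651, 0, 84.076], TCP at [0.228, -0.582, 0.231] pointing down, gripper open.
Joint ranges: [-178.77, 178.77], [-48.84, 107.48], [-61.69, 71.31], [-111.58, 123.2], [-90, 87.43], [-180, 180]. Speed limits (degrees/s): [147.25, 147.25, 180, 180, 180, 180].

## Interface

Orientations are given as a 3x3 rotation matrix whose columns are the frame's x, y, z axes.
In Python, from plant import manip, viewer gives the robot as it stands (manip), with the cameras (viewer). Calls block until the motion is done:
- manip.goto(position, orientation): joint-space move of the TCP to a pose.
- manip.line_to(position, rot=None, feed=0.15, max_force=None): straight line of the TCP; rot=None keeps the orientation; feed is the mean speed in m/s. With max_force (N) it stops when the force on the tool has changed by that much, and returns True; else False.
- manip.move_j(angles): joint-space move.
- manip.set_gripper(opening): finger opening in m; the grip force is fixed at half the most; returns when the fingers have stopped.
- manip.pause(seconds).
- manip.ik(position, orientation): joint angles nearest the present ones, or None.
- viewer.get_image(name): name is "side" or "top"; returns a dict with "pixels" (384x512x3 uint8, red, green, blue), "mtx" (3x3 intrinsics, pixels), "k1" (the pictures are not rectified: a ray, as slopes to the right and down, at radius r is drawn at 1 + k1 r^2 times it, then the intrinsics apply), "extrinsics" (4x4, takes a point from camera to world coordinates). Camera axes: x right, y down, z forward; pixel columns grow to the right and rows downward; lengths in m; the calibration is good to about 2 mm. A picture is of the moment at which its call begins. There is no depth.
A pose or a line that the arm cannot do raises manip.Unreachable and nothing moves.
- manip.hand_in(): hands the job in; it is judged then, once.
Readings, each from a call of its own:
- manip.get_time(): time.
- manip.get_joints(): joint angles.
- manip.get_qvel(): joint speeds.
- manip.get_tau(): joint torques, N m.
- manip.get_eef_pos(): TCP position.
- manip.get_ee_rot(): TCP orientation.
- manip.get_force(): force on the tool from outside, world axes, zero at the start.
- manip.get_torque(): the same for the moment, N m.
- manip.get_width(): finger opening in m.
- manip.get_grasp_force(): force on a finger pad.
Only numpy, scipy, OpenCV 4.12 (cv2) and the standard library are available. Lean on these libraries where they do the work, as an engineer would, in place of code of your own. Each camera call takes 0.05 s, during which the arm holds its last target. There are 200 camera calls.

## Working session

There is one attempt and no reset: what is moved stays moved. The work goes in short steps, each a Python script; the robot and the scene stay as the last script left them, time stands still between calls to the robot, and variables do not carry over. Pictures are saved under pics/ and viewed, at most 10 in all, crops included, and the job is handed in when it is done.

```bash
ls; mkdir -p pics
python3 - <<'E'
from plant import manip, viewer
import cv2, numpy as np
for n in ("side","top"):
    d=viewer.get_image(n); cv2.imwrite(f"pics/{n}0.png",cv2.resize(d["pixels"][:,:,::-1],(800,600),interpolation=cv2.INTER_CUBIC))
    np.savez(f"{n}0.npz",**d); print(n,d["mtx"].tolist(),d["k1"],np.round(d["extrinsics"],4).tolist())
print(manip.get_time(),manip.tcp_to_grasp,manip.get_force())
E
```

```text
pics
plant.py
side [[360.83822422559297, 0.0, 256.424845203346], [0.0, 360.83822422559297, 183.68298291245753], [0.0, 0.0, 1.0]] 0.03758901903852014 [[-0.9949, -0.0408, 0.0921, 0.4645], [-0.1006, 0.4546, -0.885, 0.991], [-0.0057, -0.8898, -0.4564, 0.6385], [0.0, 0.0, 0.0, 1.0]]
top [[472.2745518439983, 0.0, 257.27776543555274], [0.0, 472.2745518439983, 186.5533451498342], [0.0, 0.0, 1.0]] -0.10070728658367029 [[-0.0125, -0.9978, 0.0654, 0.4584], [-0.9999, 0.0121, -0.0055, -0.0148], [0.0047, -0.0655, -0.9978, 1.3643], [0.0, 0.0, 0.0, 1.0]]
0.1 -0.0187 [ 0.25598682 -0.47635307  0.36831827]
```

View pics/side0.png

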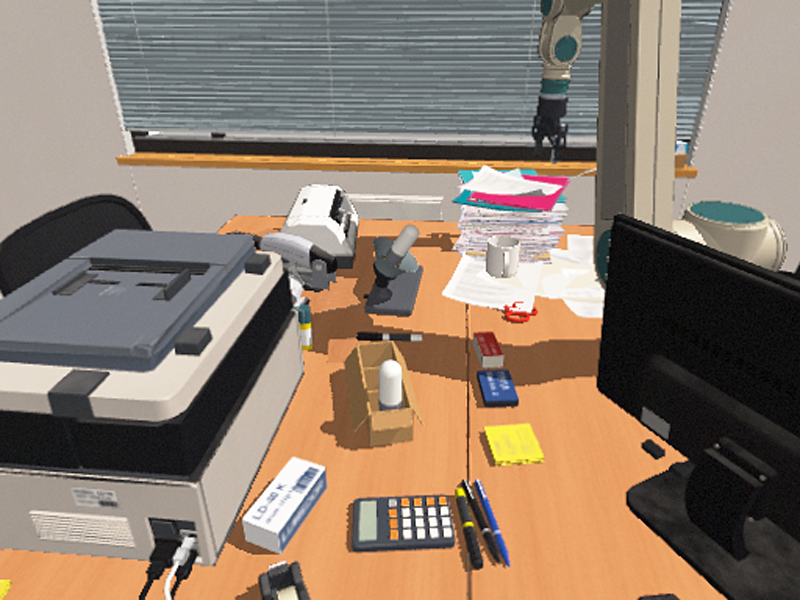

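View pics/top0.png

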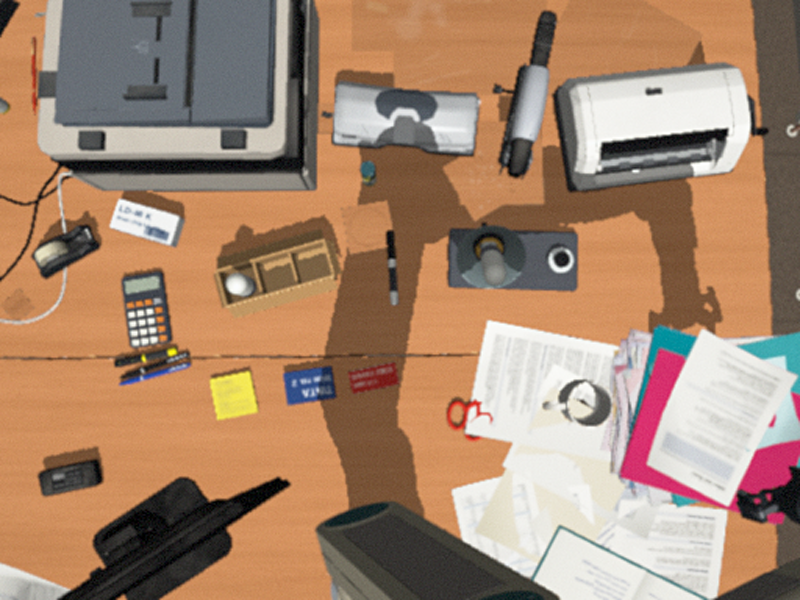

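Side view: the bulb tip is at about (410,230) of the 800x600 picture, the lamp base near (395,290) and the carton at (385,395). Top view: the lamp base spans (447–578, 228–290), with the switch at (561,259), the bulb at (492,262), the carton at (275,272) and its old bulb at (238,284). I'll zoom in on these with a crop montage.

Run:
```python
import cv2, numpy as np
t=np.load("top0.npz")["pixels"][:,:,::-1]; s=np.load("side0.npz")["pixels"][:,:,::-1]
def c(im,x,y,w=100,h=75): 
    return cv2.resize(im[y:y+h,x:x+w],(400,300),interpolation=cv2.INTER_CUBIC)
# scale 4 each
m=np.vstack([np.hstack([c(t,280,130),c(t,130,135)]),np.hstack([c(s,220,135),c(s,205,215)])])
cv2.imwrite("pics/m.png",m)
```

```text
(no output)
```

View pics/m.png

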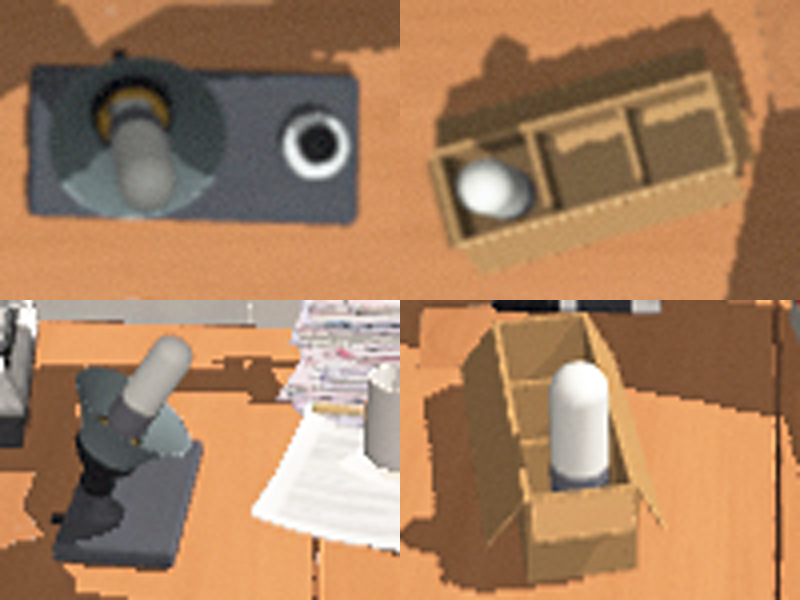

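The crops show the bulb's grey body in the dish in both views. The switch is a black disc in a white ring at crop (318,145), and the carton's end and middle cells are empty. Next I'll measure with masks and rays.

```bash
cat > h.py <<'E'
import numpy as np, cv2
def load(n): return dict(np.load(n+".npz"))
def ray(d,uv):
    uv=np.atleast_2d(np.asarray(uv,float)); K=d["mtx"]
    q=np.c_[(uv[:,0]-K[0,2])/K[0,0],(uv[:,1]-K[1,2])/K[1,1]]; p=q.copy()
    for _ in range(20): p=q/(1+d["k1"]*(p**2).sum(1,keepdims=True))
    E=d["extrinsics"]; v=np.c_[p,np.ones(len(p))]@E[:3,:3].T
    return E[:3,3],v/np.linalg.norm(v,axis=1,keepdims=True)
def onz(d,uv,z):
    o,v=ray(d,uv); return o+v*((z-o[2])/v[:,2:])
def tri(d1,u1,d2,u2):
    o1,a=ray(d1,u1);o2,b=ray(d2,u2);a=a[0];b=b[0]
    s=np.linalg.lstsq(np.c_[a,-b],o2-o1,rcond=None)[0]
    p,q=o1+s[0]*a,o2+s[1]*b; return (p+q)/2,np.linalg.norm(p-q)
def proj(d,P):
    E=np.linalg.inv(d["extrinsics"]); c=np.atleast_2d(P)@E[:3,:3].T+E[:3,3]; p=c[:,:2]/c[:,2:]
    p=p*(1+d["k1"]*(p**2).sum(1,keepdims=True)); return p*d["mtx"][0,0]+d["mtx"][:2,2]
E
cat > m.py <<'E'
from h import *
t,s=load("top0"),load("side0")
def big(m,x,y,w,h):
    k=np.zeros(m.shape,np.uint8); k[y:y+h,x:x+w]=m[y:y+h,x:x+w]
    n,l,st,c=cv2.connectedComponentsWithStats(k); i=1+np.argmax(st[1:,4]); return (l==i).astype(np.uint8)
T=t["pixels"].astype(int);S=s["pixels"].astype(int)
ov=[T[:,:,::-1].astype(np.uint8).copy(),S[:,:,::-1].astype(np.uint8).copy()]
# lamp base: bluish dark
mb=big(((T[:,:,0]-T[:,:,2])<15).astype(np.uint8),284,140,90,50); mb=cv2.morphologyEx(mb,cv2.MORPH_OPEN,np.ones((7,7)))
r=cv2.minAreaRect(np.argwhere(mb)[:,::-1].astype(np.float32)); bx=cv2.boxPoints(r); P=onz(t,bx,.02); print("base",P.round(4).tolist(),P.mean(0),np.linalg.norm(P-np.roll(P,1,0),axis=1))
sw=big(((T.max(2)<60)).astype(np.uint8),350,155,22,24); c=np.argwhere(sw)[:,::-1].mean(0); print("switch top",c,sw.sum(),onz(t,c,.042))
# bulb bodies
bt=big(((T.min(2)>95)&(np.abs(T[:,:,0]-T[:,:,2])<18)).astype(np.uint8),305,158,22,28)
bs=big(((S.min(2)>110)&(np.abs(S[:,:,0]-S[:,:,2])<30)).astype(np.uint8),248,141,22,32)
pl=[]
for d,m,o in((t,bt,ov[0]),(s,bs,ov[1])):
    q=np.argwhere(m)[:,::-1].astype(float); c=q.mean(0); w,v=np.linalg.eigh(np.cov((q-c).T)); a=v[:,1]; e=(q-c)@a
    print("body",m.sum(),c,a,c+a*e.min(),c+a*e.max(),(w**.5*4))
    o_,R=ray(d,[c-a*8,c+a*8]); n=np.cross(R[0],R[1]); pl.append((o_,n/np.linalg.norm(n))); o[m>0]=(0,0,255)
ov[0][(mb>0)]=ov[0][mb>0]//2+np.array([0,100,0],np.uint8); ov[0][sw>0]=(255,0,255)
dr=np.cross(pl[0][1],pl[1][1]); dr/=np.linalg.norm(dr); dr*=np.sign(dr[2])
A=np.array([pl[0][1],pl[1][1],[0,0,1]]); g=np.linalg.solve(A,[pl[0][1]@pl[0][0],pl[1][1]@pl[1][0],.1598])
print("axis",dr,"lean",np.degrees(np.arccos(dr[2])),"az",np.degrees(np.arctan2(dr[1],dr[0])),"grip@z.1598",g)
# carton
H=cv2.cvtColor(t["pixels"],cv2.COLOR_RGB2HSV); print("HSV wood",H[190,150],"carton",H[178,165],H[161,192])
c=lambda x,y:(x/4-.4+130-100,y/4-.4+135)
R=[c(432,155),c(712,75),c(742,175),c(462,243)]; print("carton rim",onz(t,R,.065).round(4).tolist())
for z in(.065,): print("dividers",onz(t,[c(530,130),c(550,205),c(625,108),c(643,183)],z).round(4).tolist())
m=np.hstack([cv2.resize(ov[0][130:205,280:380],(400,300),interpolation=0),cv2.resize(ov[1][135:210,220:320],(400,300),interpolation=0)])
cv2.imwrite("pics/ov.png",m)
E
python3 m.py
```

```text
base [[0.5559, -0.105, 0.02], [0.6626, -0.11, 0.02], [0.6533, -0.3464, 0.02], [0.5461, -0.34, 0.02]] [ 0.60449232 -0.22537918  0.02      ] [0.2351737  0.10678036 0.23659547 0.10741292]
switch top [359.  165.5] 58 [[ 0.60123053 -0.31072808  0.042     ]]
body 385 [315.23376623 173.36623377] [0.13622497 0.99067793] [313.38847263 159.94658236] [316.70162336 184.04102882] [22.1960285  24.45948498]
body 298 [259.71812081 158.03355705] [-0.00324101  0.99999475] [259.76363791 143.98951087] [259.67284814 172.00218072] [15.58064798 32.04694986]
axis [-0.01698326  0.13670146  0.9904667 ] lean 7.917807170574385 az 97.08192112492814 grip@z.1598 [ 0.57303475 -0.17010173  0.1598    ]
HSV wood [ 16 121 118] carton [ 17 119 159] [ 16 120 153]
carton rim [[0.5843, 0.31, 0.065], [0.6374, 0.1147, 0.065], [0.5676, 0.0943, 0.065], [0.5229, 0.2888, 0.065]]
dividers [[0.6008, 0.2414, 0.065], [0.5485, 0.2274, 0.065], [0.6152, 0.1752, 0.065], [0.5629, 0.1628, 0.065]]
```

View pics/ov.png

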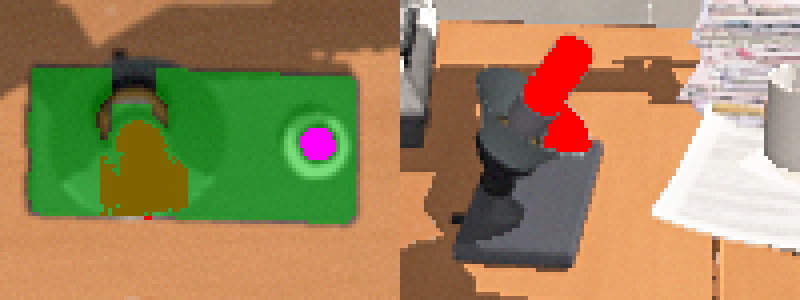

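Base and switch masks are good, and the switch agrees with the base pose. The body masks bled into the shade, so I'll separate the two by colour.

Run:
```python
from h import *
t,s=load("top0"),load("side0")
T=t["pixels"];S=s["pixels"]
print("top body",T[172,313],T[178,316],T[165,312],"shade",T[180,326],T[178,302],T[176,299])
print("side body",S[150,262],S[158,258],S[146,264],"shade",S[170,264],S[167,262],S[171,258])
for row in (164,170,176): print(row,(T[row,303:330,2].astype(int)-T[row,303:330,0]).tolist())
for row in (148,156,162,168): print(row,(S[row,250:272,2].astype(int)-S[row,250:272,0]).tolist(),S[row,250:272,0].tolist())
```

```text
top body [133 133 130] [140 141 134] [112 111 107] shade [120 132 134] [118 128 132] [111 125 128]
side body [191 185 179] [181 176 168] [180 176 168] shade [134 143 146] [138 147 150] [124 131 131]
164 [10, 2, -16, -30, -14, -4, -6, -3, -4, -3, -6, -5, -6, -8, -4, -6, -1, -2, 0, 6, 9, 8, 11, 9, 5, 4, 12]
170 [12, 11, 12, 17, 8, 6, -4, -3, -3, -3, 0, -4, -3, -4, -8, -8, -4, -4, -6, -2, 9, 12, 10, 6, 11, 3, 5]
176 [14, 17, 12, 16, 17, 11, 5, -5, -5, -1, -6, -4, -6, -6, -4, -4, -5, -2, -8, -4, 3, 10, 15, 17, 17, 16, 15]
148 [-130, -131, -129, -130, -133, -136, -116, -5, -8, -12, -12, -13, -13, -13, -13, -13, -8, -9, -120, -132, -130, -130] [237, 236, 236, 237, 237, 239, 221, 145, 160, 174, 186, 195, 198, 194, 191, 182, 172, 155, 220, 239, 239, 237]
156 [9, -5, -10, -13, -13, -13, -13, -11, -12, -12, -14, -11, -8, -7, -49, -73, -72, -71, -74, -72, -73, -69] [89, 123, 162, 171, 179, 184, 184, 185, 182, 181, 178, 171, 159, 144, 118, 125, 126, 125, 124, 125, 125, 125]
162 [4, 4, 1, -7, -10, -15, -13, -12, -10, -4, 15, 17, 10, -47, -141, -137, -132, -133, -129, -130, -134, -132] [83, 85, 95, 134, 166, 185, 177, 168, 154, 126, 142, 148, 159, 211, 238, 238, 234, 236, 237, 237, 237, 236]
168 [3, 2, 4, 5, 4, 5, 9, 11, 10, 12, 10, 10, 11, 14, 13, 15, 11, -79, -137, -135, -132, -132] [81, 79, 79, 76, 70, 78, 91, 131, 129, 132, 131, 131, 133, 135, 136, 139, 140, 230, 243, 239, 238, 236]
```

```bash
cat > m2.py <<'E'
from h import *
t,s=load("top0"),load("side0")
def mids(im,rows,x0,x1,lo):
    out=[]
    for r in rows:
        p=im[r].astype(int); ok=[x for x in range(x0,x1) if -20<p[x,2]-p[x,0]<2 and p[x,0]>lo and p[x].max()-p[x].min()<22]
        out.append((ok[0],ok[-1],r))
    return np.array(out,float)
pl=[];L=[]
for d,m in((t,mids(t["pixels"],range(166,180),306,328,95)),(s,mids(s["pixels"],range(149,159),246,272,115))):
    c=np.polyfit(m[:,2],(m[:,0]+m[:,1])/2,1); print("widths",(m[:,1]-m[:,0]+1).tolist(),c)
    f=lambda r:(np.polyval(c,r),r); L.append(f)
    o,R=ray(d,[f(m[0,2]),f(m[-1,2])]); n=np.cross(*R); pl.append((o,n/np.linalg.norm(n)))
dr=np.cross(pl[0][1],pl[1][1]); dr/=np.linalg.norm(dr); dr*=np.sign(dr[2])
A=np.array([pl[0][1],pl[1][1],[0,0,1]]); g=np.linalg.solve(A,[pl[0][1]@pl[0][0],pl[1][1]@pl[1][0],.1598])
print("axis",dr,"lean",np.degrees(np.arccos(dr[2])),"az",np.degrees(np.arctan2(dr[1],dr[0])),"grip",g,"tip",g+.037*dr)
g2=g;ax=np.array([-np.sin(np.radians(32))*.999,np.sin(np.radians(32))*.042,np.cos(np.radians(32))])
for nm,d in(("top",t),("side",s)):
    print(nm,"tip,grip,mouth,rim",proj(d,[g2+.037*ax,g2,g2-.072*ax,g2-.042*ax]).round(1).tolist())
b=s["pixels"]; print("side tip rows",[(r,[x for x in range(255,275) if -20<int(b[r,x,2])-int(b[r,x,0])<2 and b[r,x,0]>115]) for r in range(141,148)])
b=t["pixels"]; print("top tip rows",[(r,[x for x in range(305,328) if -20<int(b[r,x,2])-int(b[r,x,0])<2 and b[r,x,0]>95]) for r in range(178,186)])
E
python3 m2.py
```

```text
widths [13.0, 13.0, 12.0, 14.0, 13.0, 13.0, 13.0, 13.0, 14.0, 13.0, 13.0, 13.0, 12.0, 12.0] [1.15384615e-01 2.95917582e+02]
widths [12.0, 12.0, 12.0, 13.0, 12.0, 12.0, 12.0, 13.0, 12.0, 11.0] [ -0.66969697 361.64848485]
axis [-0.51344876  0.0710386   0.85517477] lean 31.220951932558084 az 172.12280722077682 grip [ 0.57497005 -0.17176866  0.1598    ] tip [ 0.55597245 -0.16914023  0.19144147]
top tip,grip,mouth,rim [[317.1, 177.8], [315.7, 171.2], [313.1, 159.4], [314.1, 164.1]]
side tip,grip,mouth,rim [[264.9, 144.7], [259.2, 152.9], [248.7, 168.3], [253.0, 162.0]]
side tip rows [(141, []), (142, []), (143, []), (144, [261]), (145, [260, 261, 262, 263, 264, 265]), (146, [259, 260, 261, 262, 263, 264, 265, 266]), (147, [258, 259, 260, 261, 262, 263, 264, 265, 266])]
top tip rows [(178, [311, 312, 313, 314, 315, 316, 317, 318, 319, 320, 321, 322]), (179, [311, 312, 313, 314, 315, 316, 317, 318, 319, 320, 321, 322]), (180, [312, 313, 314, 315, 316, 317, 318, 319, 320]), (181, [313, 314, 315, 316, 317, 318, 319]), (182, []), (183, []), (184, [316, 317, 318, 319, 324, 325, 326, 327]), (185, [])]
```

Two-view axis: lean 31.2° (32° expected), grip point about (0.575, -0.171, 0.160). The tip height agrees with the silhouette, and the carton rim spacings check out at (0.580, 0.202) with 14° yaw. I'll press the switch first, and check IK for the grip and the placing.

```bash
cat > k.py <<'E'
import numpy as np
from plant import manip, viewer
lean,az=np.radians(32),np.radians(177)
AX=np.array([np.sin(lean)*np.cos(az),np.sin(lean)*np.sin(az),np.cos(lean)])
GRIP=np.array([.575,-.1705,.160]); TG=-manip.tcp_to_grasp
def rot(z,roll):
    z=np.array(z,float); h=np.cross(z,[0,0,1.]) if abs(z[2])<.999 else np.array([0,1.,0]); h/=np.linalg.norm(h)
    k=np.cross(z,h); r=np.radians(roll); y=np.cos(r)*h+np.sin(r)*k; return np.c_[np.cross(y,z),y,z]
DOWN=[0,0,-1.]
END=np.array([.596,.138,.004]); MID=np.array([.580,.202,.004])
def st(l=""): print(l,"t",round(manip.get_time(),2),"p",manip.get_eef_pos().round(4),"F",manip.get_force().round(1),"w",round(manip.get_width(),4),"j",np.round(manip.get_joints(),1))
E
python3 - <<'E'
from k import *
for r in range(-180,180,30):
    R=rot(-AX,r); a=manip.ik(GRIP+AX*(.08-TG),R); b=manip.ik(GRIP-AX*TG,R); c=manip.ik(END+[0,0,.09-TG],rot(DOWN,r)); d=manip.ik([.6012,-.3107,.05],rot(DOWN,r))
    print(r,*[None if q is None else np.round(q,0).tolist() for q in(a,b,c,d)])
R=manip.get_ee_rot(); print(R.round(2))
manip.set_gripper(0); st()
R=rot(DOWN,90) if manip.ik([.6012,-.3107,.12],rot(DOWN,90)) is not None else rot(DOWN,-90)
manip.goto([.6012,-.3107,.13],R); st("above")
manip.line_to([.6012,-.3107,.05],feed=.1); st()
h=manip.line_to([.6012,-.3107,.0325],feed=.02,max_force=14); manip.pause(.15); st(f"pressed {h}")
from h import *
manip.line_to([.6012,-.3107,.13],feed=.12); st("up")
E
```

```text
-180 [-31.0, -7.0, -36.0, 32.0, 15.0, -25.0] [-29.0, 2.0, -37.0, 22.0, 13.0, -22.0] [7.0, 21.0, -14.0, 55.0, 0.0, -173.0] [-33.0, 29.0, -6.0, 55.0, 0.0, 147.0]
-150 [-31.0, -7.0, -36.0, 32.0, 15.0, 5.0] [-29.0, 2.0, -37.0, 22.0, 13.0, 8.0] [7.0, 21.0, -14.0, 55.0, 0.0, -143.0] [-33.0, 29.0, -6.0, 55.0, 0.0, 177.0]
-120 [-31.0, -7.0, -36.0, 32.0, 15.0, 35.0] [-29.0, 2.0, -37.0, 22.0, 13.0, 38.0] [7.0, 21.0, -14.0, 55.0, 0.0, -113.0] [-33.0, 29.0, -6.0, 55.0, 0.0, -153.0]
-90 [-31.0, -7.0, -36.0, 32.0, 15.0, 65.0] [-29.0, 2.0, -37.0, 22.0, 13.0, 68.0] [7.0, 21.0, -14.0, 55.0, 0.0, -83.0] [-33.0, 29.0, -6.0, 55.0, 0.0, -123.0]
-60 [-31.0, -7.0, -36.0, 32.0, 15.0, 95.0] [-29.0, 2.0, -37.0, 22.0, 13.0, 98.0] [7.0, 21.0, -14.0, 55.0, 0.0, -53.0] [-33.0, 29.0, -6.0, 55.0, 0.0, -93.0]
-30 [-31.0, -7.0, -36.0, 32.0, 15.0, 125.0] [-29.0, 2.0, -37.0, 22.0, 13.0, 128.0] [7.0, 21.0, -14.0, 55.0, 0.0, -23.0] [-33.0, 29.0, -6.0, 55.0, 0.0, -63.0]
0 [-31.0, -7.0, -36.0, 32.0, 15.0, 155.0] [-29.0, 2.0, -37.0, 22.0, 13.0, 158.0] [7.0, 21.0, -14.0, 55.0, 0.0, 7.0] [-33.0, 29.0, -6.0, 55.0, 0.0, -33.0]

[... 687 characters left out ...]
7.0, 22.0, 13.0, -52.0] [7.0, 21.0, -14.0, 55.0, 0.0, 157.0] [-33.0, 29.0, -6.0, 55.0, 0.0, 117.0]
[[ 0.93  0.36 -0.  ]
 [ 0.36 -0.93  0.  ]
 [ 0.   -0.   -1.  ]]
 t 0.87 p [ 0.2276 -0.5821  0.2313] F [ 0.2 -0.6  0.3] w 0.0002 j [-74.6  15.8  -1.5  72.6  -0.   84.1]
above t 2.59 p [ 0.6008 -0.3119  0.1304] F [0.4 0.3 0.1] w -0.0002 j [-32.9  24.6  -1.8  63.6  -0.   57.2]
 t 3.54 p [ 0.6018 -0.3111  0.0507] F [-0.2 -0.9 -0.5] w -0.0002 j [-32.8  28.6  -6.1  55.3  -0.   57.2]
pressed True t 4.42 p [ 0.6016 -0.3109  0.0363] F [-0.8  0.   5.3] w 0.0002 j [-32.8  29.4  -6.7  53.8   0.   57.2]
up t 5.35 p [ 0.6004 -0.3102  0.1288] F [ 0.   0.7 -0.1] w 0.0004 j [-32.8  24.6  -1.9  63.6   0.   57.2]
```

The force only settled at 5.3 N, so a full press isn't proven. I'll press again in small steps until the solid stop shows.

Run:
```python
from k import *
manip.line_to([.6012,-.3107,.040],feed=.12)
for z in np.arange(.037,.028,-.001):
    manip.line_to([.6012,-.3107,z],feed=.02); manip.pause(.1)
    f=np.mean([manip.get_force()[2] for _ in range(5)]); print(round(z,4),round(f,1),manip.get_eef_pos()[2].round(4))
    if f>11: break
manip.pause(.2); st("pressed")
manip.line_to([.6012,-.3107,.10],feed=.12)
manip.set_gripper(.085); st()
```

```text
0.037 4.4 0.0378
0.036 5.2 0.0367
0.035 6.7 0.0361
0.034 11.7 0.036
pressed t 7.9 p [ 0.6021 -0.3112  0.036 ] F [-3.2  2.2 11.8] w -0.0001 j [-32.8  29.5  -6.7  53.7   0.   57.2]
 t 9.38 p [ 0.6012 -0.3107  0.1   ] F [0.4 0.9 0.8] w 0.085 j [-32.8  26.   -3.6  60.4   0.   57.2]
```

Run:
```python
from k import *
manip.line_to([.52,-.30,.28],feed=.25)
R=rot(-AX,-120)
manip.goto(GRIP+AX*(.11-TG),R); st("pre")
h=manip.line_to(GRIP+AX*(.002-TG),R,feed=.1,max_force=8); st(f"at grip {h}")
d=viewer.get_image("side");t=viewer.get_image("top")
import cv2
a=cv2.resize(d["pixels"][110:200,210:330,::-1],(400,300));b=cv2.resize(t["pixels"][130:220,260:380,::-1],(400,300))
cv2.imwrite("pics/g.png",np.hstack([a,b]))
```

```text
pre t 11.05 p [ 0.5269 -0.1682  0.2369] F [ 0.7 -0.8  1. ] w 0.0851 j [-32.4 -10.3 -35.4  36.3  15.   34.5]
at grip False t 12.28 p [ 0.5841 -0.1712  0.1465] F [-0.6  0.1  0.5] w 0.0855 j [-28.8   1.4 -37.3  21.9  13.3  37.7]
```

View pics/g.png

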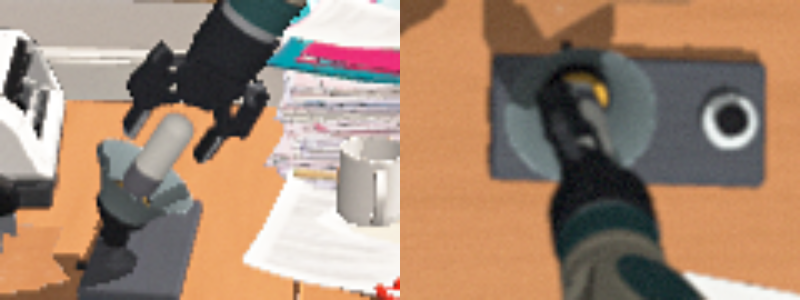

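The open fingers straddle the bulb body (side crop, bulb at (165,150)) and are clear of the shade. I'll close and read the forces.

```bash
cat >> k.py <<'E'
def F(n=12):
    v=[]
    for _ in range(n): v.append(np.r_[manip.get_force(),manip.get_torque()]); manip.pause(.01)
    v=np.mean(v,0); R=manip.get_ee_rot(); return (v[:3]@R).round(2),v[3:].round(2)
E
python3 - <<'E'
from k import *
print("free, tool axes",*F())
for w in (.05,.042,.039):
    manip.set_gripper(w); print(round(manip.get_width(),4),manip.get_grasp_force(),*F())
manip.set_gripper(.03); st("closed"); print(manip.get_grasp_force(),*F())
E
```

```text
free, tool axes [0.09 0.14 0.  ] [ 0.04  0.51 -0.01]
0.05 0.0 [-0.07 -0.17  0.11] [ 0.03  0.52 -0.01]
0.042 0.0 [-0.16 -0.24 -0.33] [ 0.02  0.52 -0.  ]
0.0394 0.32568974420428276 [ 0.23 -0.56 -0.45] [-0.01  0.64 -0.05]
closed t 13.91 p [ 0.5835 -0.1711  0.1458] F [-2.3 -1.2  1.8] w 0.0369 j [-28.8   1.4 -37.4  21.9  13.3  37.7]
59.46626543998718 [ 0.19 -1.87 -2.97] [-0.09  0.95 -0.07]
```

Run:
```python
from k import *
R=rot(-AX,-120); p0=manip.get_eef_pos()
for k in range(1,9):
    manip.line_to(GRIP+AX*(.002-TG-.001*k),R,feed=.02); manip.pause(.05); f,t=F(6)
    print(k,f,t,"depth",round(float((p0-np.mean([manip.get_eef_pos() for _ in range(8)],0))@AX)*1e3,2))
    if f[2]<-13: break
st()
```

```text
1 [ 0.38 -2.13 -3.87] [-0.16  1.11 -0.16] depth 1.09
2 [ 0.41 -3.12 -4.28] [-0.22  1.22 -0.18] depth 2.09
3 [ 0.68 -3.01 -4.91] [-0.24  1.31 -0.19] depth 3.05
4 [ 0.13 -3.59 -4.94] [-0.24  1.34 -0.19] depth 4.0
5 [ 0.42 -3.63 -8.11] [-0.18  1.49 -0.18] depth 4.76
6 [  1.75  -5.42 -19.8 ] [-0.03  1.99 -0.09] depth 4.84
 t 16.11 p [ 0.5864 -0.1714  0.1418] F [-15.1  -0.4  12.9] w 0.0366 j [-28.7   2.  -37.3  21.2  13.2  37.8]
```

At the solid stop (4.8 mm). Next I'll back off half a millimetre and turn anticlockwise in steps, watching the load.

Run:
```python
from k import *
R=rot(-AX,-120)
manip.line_to(GRIP+AX*(.002-TG-.0046),R,feed=.02); print(*F(6))
q0=np.array(manip.get_joints(),float); q0=np.array(manip.ik(GRIP+AX*(.002-TG-.0046),R))
tz0=None
for a in (8,16,24,32,40,48,56,61,65,68,70):
    q=q0.copy(); q[5]-=a; manip.move_j(q); f,t=F(5); tz=float(t@(-AX)); print(a,f,"tz",round(tz,2),"j6",round(manip.get_joints()[5]-q0[5],1))
    tz0=tz if tz0 is None else tz0
    if a>56 and abs(tz-tz0)>.45: break
    if np.linalg.norm(f)>40: break
st()
```

```text
[ 0.45 -3.37 -5.74] [-0.22  1.35 -0.17]
8 [ 0.69 -1.39 -5.47] tz -0.03 j6 -7.8
16 [ 0.4  -0.28 -5.34] tz -0.05 j6 -15.8
24 [ 0.08  0.46 -5.59] tz -0.03 j6 -23.7
32 [ 0.18  0.48 -5.77] tz -0.0 j6 -31.7
40 [-0.43  0.81 -5.69] tz 0.01 j6 -39.7
48 [ 0.03  0.37 -5.13] tz -0.03 j6 -47.7
56 [-0.2   0.31 -5.62] tz -0.01 j6 -55.7
61 [ 0.01 -0.01 -5.41] tz -0.02 j6 -60.8
65 [ 0.32 -0.49 -5.28] tz 0.0 j6 -64.8
68 [-0.1  -0.41 -5.79] tz -0.02 j6 -67.9
70 [ 0.26  0.01 -6.03] tz 0.04 j6 -69.9
 t 19.68 p [ 0.5862 -0.1711  0.1418] F [-3.1 -0.3  4.3] w 0.0369 j [-28.7   2.  -37.4  21.3  13.3 -32.1]
```

Run:
```python
from k import *
q0=np.array(manip.get_joints()); a=0
while a<12:
    a+=1.5; q=q0.copy(); q[5]-=a; manip.move_j(q); f,t=F(5); tz=float(t@(-AX)); print(70+a,f,"tz",round(tz,2))
    if abs(tz)>.25 or np.linalg.norm(f)>25: break
q=q0.copy(); q[5]-=a-5; manip.move_j(q); print("backed",*F(6))
p=manip.get_eef_pos();R=manip.get_ee_rot(); p=GRIP+AX*(.002-TG-.0046)
for k in (2,4,6,8,11,14,18,22,26,30):
    manip.line_to(p+AX*k*1e-3,R,feed=.03); f,t=F(4); print("lift",k,f,"tz",round(float(t@(-AX)),2))
    if abs(f[2])>15 or np.linalg.norm(f)>30: print("STOP"); break
st()
```

```text
71.5 [ 0.82  0.35 -6.35] tz 0.1
73.0 [ 0.16 -0.21 -6.29] tz 0.44
backed [ 0.62  0.16 -6.9 ] [ 0.07  0.69 -0.  ]
lift 2 [ 1.16 -0.04 -4.16] tz -0.0
lift 4 [ 0.74 -0.   -3.64] tz 0.02
lift 6 [ 1.19 -0.44 -2.41] tz 0.01
lift 8 [0.45 0.13 1.08] tz 0.03
lift 11 [0.25 0.36 0.63] tz 0.01
lift 14 [ 0.04 -0.25  0.76] tz 0.04
lift 18 [ 0.55 -0.1   0.06] tz 0.01
lift 22 [0.88 0.09 0.91] tz -0.02
lift 26 [ 0.16 -0.02  0.68] tz -0.01
lift 30 [ 0.23 -0.13  0.64] tz -0.0
 t 23.52 p [ 0.5705 -0.1703  0.1676] F [-0.3 -0.3 -0.4] w 0.0368 j [-29.6  -1.5 -37.1  25.2  13.7 -30.9]
```

The stop was found and the bulb drew out freely. Now I'll carry it over the end cell and check the alignment with both cameras.

Run:
```python
from k import *
from h import *
p=manip.get_eef_pos()
manip.line_to(p+AX*.08,feed=.15); p=manip.get_eef_pos(); manip.line_to([p[0],p[1],.31],feed=.2)
manip.goto([.56,.02,.27],rot(DOWN,-14)); 
manip.line_to([END[0],END[1],.18],rot(DOWN,-14),feed=.15); manip.pause(.2); st("above")
for n in("side","top"):
    d=viewer.get_image(n); np.savez(n+"1.npz",**d)
s,t=load("side1"),load("top1")
a=cv2.resize(s["pixels"][190:295,195:335,::-1],(400,300),interpolation=2);b=cv2.resize(t["pixels"][115:220,120:260,::-1],(400,300),interpolation=2)
cv2.imwrite("pics/pl.png",np.hstack([a,b]))
c,sn=np.cos(np.radians(14.1)),np.sin(np.radians(14.1)); X=np.array([c,sn,0]);Y=np.array([-sn,c,0])
C=np.array([.58,.202,.065]); pts=[C+sx*.035*X+sy*.101*Y for sx,sy in((-1,1),(1,1),(1,-1),(-1,-1))]
e=C-.066*Y; print("cell_end",e); pts+=[e+sx*.031*X+sy*.031*Y for sx,sy in((-1,1),(1,1),(1,-1),(-1,-1))]
img=[]
for dd,(x,y) in((s,(195,190)),(t,(120,115))):
    im=cv2.resize(dd["pixels"][y:y+105,x:x+140,::-1],(400,300),interpolation=2); q=(proj(dd,pts)-[x,y]+.5)*400/140
    for g in(q[:4],q[4:]): cv2.polylines(im,[g.round().astype(np.int32)],True,(0,0,255),1)
    img.append(im)
cv2.imwrite("pics/pl.png",np.hstack(img))
```

```text
above t 26.9 p [0.5963 0.1375 0.1807] F [ 0.2 -0.1 -0. ] w 0.0372 j [ 6.9 16.2 -7.3 66.5 -0.  -7. ]
cell_end [0.59607859 0.13798845 0.065     ]
```

View pics/pl.png

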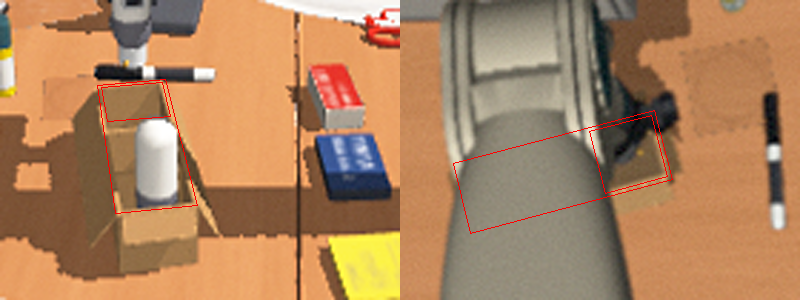

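The drawn rim fits the carton in both views. Lowering the bulb by feel.

Run:
```python
from k import *
h=manip.line_to([END[0],END[1],.092],feed=.1,max_force=6); st(f"low {h}"); 
if not h:
    h=manip.line_to([END[0],END[1],.070],feed=.015,max_force=4); st(f"touch {h}"); print(*F())
import cv2
d=viewer.get_image("side"); cv2.imwrite("pics/lo.png",cv2.resize(d["pixels"][170:290,200:300,::-1],(500,600),interpolation=2))
```

```text
low False t 28.03 p [0.5968 0.1381 0.0928] F [ 0.1  0.3 -0.8] w 0.0371 j [  7.   20.4 -12.9  56.6   0.   -7. ]
touch True t 29.07 p [0.5959 0.1379 0.0754] F [-0.3 -0.2  3.8] w 0.0368 j [  7.   21.4 -13.9  54.7  -0.   -7. ]
[-0.07 -0.05 -5.02] [0.01 0.02 0.02]
```

View pics/lo.png

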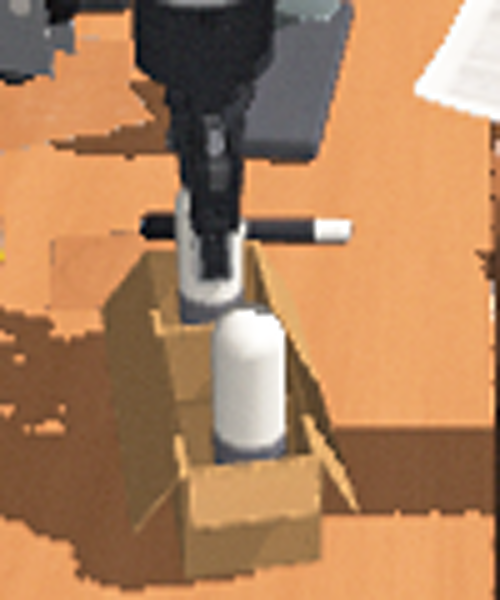

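The bulb stands upright in the end cell and touched the floor exactly at the expected height (TCP z 0.0754). I'll release and retreat.

Run:
```python
from k import *
manip.set_gripper(.042); manip.set_gripper(.066); manip.pause(.2); st("open")
manip.line_to([END[0],END[1],.24],feed=.1); manip.line_to([.45,-.05,.30],feed=.2); manip.pause(.5); st("clear")
import cv2
s=viewer.get_image("side");t=viewer.get_image("top")
a=cv2.resize(s["pixels"][120:300,170:410,::-1],(400,300),interpolation=2);b=cv2.resize(t["pixels"][80:260,120:360,::-1],(400,300),interpolation=2)
cv2.imwrite("pics/end.png",np.hstack([a,b]))
```

```text
open t 30.0 p [0.5947 0.1378 0.0742] F [ 0.2 -0.2  0.2] w 0.0663 j [  7.   21.4 -14.   54.7  -0.   -7. ]
clear t 33.68 p [ 0.4501 -0.0499  0.2999] F [-0.2  0.2  0.3] w 0.0662 j [-14.5  -3.5 -15.   78.7  -0.1 -28.5]
```

View pics/end.png

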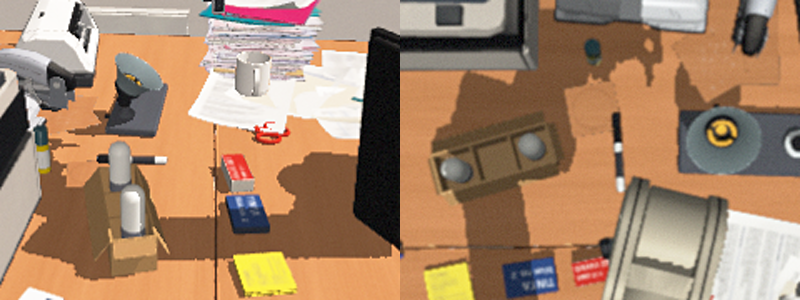

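The bulb stands in the end compartment (top crop at (530,145)), the holder is empty, and the other things haven't moved. Handing in.

```bash
python3 -c "
from plant import manip, viewer
print(manip.hand_in())"
```

```text
the job is handed in; nothing more can be done
None
```

I handed the job in at about 34 s: the switch was pressed to its stop, and the bulb was turned out freely and set down upright in the carton's -y end compartment with nothing else visibly moved; the hand-in returned no verdict.

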